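Show the rolling pin from its slide-lid box

TASK

A customer wants to see the rolling pin: slide the wooden box's lid open by its knob as far as it will go and leave it open, then tip the pin up and draw it out slantwise through the opening, which is shorter than the pin, without forcing it against the box or lid. Finish while still holding the pin in the gripper, level and at rest, at least 10 cm clear above the box, and leave the other goods where they stand.

Things in the scene. Friction and masses are not known exactly. Their poses are not given: they have to be found in the camera images.
- slide_box: Dark wooden box fixed on the table, 160 (x) x 330 (y) x 72 mm high. Origin: centre of underside; y runs lengthwise to the end where the lid slides out (robot's left). Inside 140 x 310 mm, floor at z 8 mm. The -y end is closed, 72 mm high; the +y end wall is 60 mm high, the lid runs over it. Two floor battens, 6 mm high, at |x| 12 to 17 mm, cradle the pin.
- slide_lid (a joint): Flat wooden lid captive in grooves (underside z 61.5, top 69 mm). Value in m: 0 = shut, grows as it slides to the box's +y; pegs stop it at 0.210. It stays where left; friction about 2 N. Its -y edge lies at box y = -0.155 + value, so fully open it leaves an opening from box y -0.155 to +0.055, 140 mm wide.
- lid_knob (a point): Point in the head of the turned brass knob on the lid, 22.5 mm above the lid's top (91.5 mm above the table); the head is 25 mm in diameter, the knob stands 34 mm tall. It lies on the box's middle line at box y = 0.125 + the lid's value.
- rolling_pin: Pale wooden rolling pin, 260 mm long, about 0.22 kg: barrel 38 mm dia x 170 mm in the middle, handles 18 mm dia x 45 mm. Lies in the box under the lid, lengthwise, axis 28.7 mm above the table on the box's middle line, its middle within 12 mm of the box's middle. Origin: its middle, on the axis; y is its long axis, along the box's y at the start.
- pin_end_a (a point): Centre of the pin's end face at +y (the end that stays under the lid when the lid is open), 130 mm from its middle.
- pin_end_b (a point): Centre of the pin's end face at -y (the end that lies under the opening), 130 mm from its middle.
- the_bell: Bystander: brass hand bell, 62 mm wide, 100 mm high, behind the box; origin at the centre of its underside.
- mill: Bystander: dark turned pepper mill, 55 mm wide, 162 mm high, behind the box; origin at the centre of its underside.
- dark_spoon: Bystander: dark wooden spoon, 250 mm long, 11 mm thick, lying behind the box to the left; origin at the middle of its underside.
- soap_front: Bystander: wrapped bar of soap, 51 x 75 x 25 mm, to the right of the box; origin at the centre of its underside.
- soap_1: Bystander: wrapped bar of soap, 51 x 75 x 25 mm, at the far right; origin at the centre of its underside.
- tumbler_1: Bystander: pink glass tumbler, 69 mm wide, 100 mm high, to the right of the box; origin at the centre of its underside.
- tumbler_2: Bystander: pink glass tumbler, 69 mm wide, 100 mm high, to the right of the box; origin at the centre of its underside.
- light_spoon: Bystander: light brown wooden spoon, 270 mm long, 11 mm thick, lying near the table's front edge to the left; the open lid may reach out above it. Origin at the middle of its underside.

How it is judged:
By the outcome, as a careful person would: the job done as asked, in the order asked, and still so for the second after the job is handed in, while the arm keeps its last pose, push and grip.
It also fails if it takes over 51 s, if anything falls off the work surface, if the arm or the gripper's body presses on something with over 40 N, if the wrist force passes 120 N, or if a joint passes its speed limit or range.

ROBOT

A 7-joint arm with a two-finger parallel gripper is mounted at the origin on a cart in front of the work surface, level with it; the furniture and walls round the work are solid. World frame = base frame: x ahead of the robot, y to its left, z up, the work surface at z = 0. Lengths are in m, angles in rad, forces in N, time in s.
With the tool pointing down it reaches from about 0.425 to 0.875 m from the base axis. Payload 9.9 kg.
Tool frame: the origin (TCP) lies on the centre line of the jaws, within the pads' length; the fingertips stand 25 mm ahead of it and the grasp point (between the pads) lies 6 mm ahead of it; x points along the fingers, z is the direction in which the jaws open and shut, and the axes are right-handed (so a half turn about x gives the same grasp; the last joint's range is limited). The gripper opens to 85 mm and grips with 20 to 120 N. Pads are 22 mm wide; open, the fingers measure 114 mm over their backs; the gripper's body (76 mm by 85 mm) begins 54 mm behind the grasp point. The pads swing forward as they close: fully open they stand 13 mm farther back than shut.
Start: joints at [-1.383, 0.576, 0.025, 1.437, -0.015, 1.129, -0.057], TCP at [0.181, 0.65, 0.256] pointing down, gripper open.
Joint ranges: [-2.76, 2.76], [-0.34, 2.15], [-1.52, 1.57], [0.19, 2.46], [-1.09, 4.23], [0.17, 1.99], [-2.82, 2.82]. Speed limits (rad/s): [2.22, 2.22, 3.01, 3.01, 3.14, 3.14, 3.14].

INTERFACE

Orientations are given as a unit quaternion [w, x, y, z].
In Python, from cell import manip gives the robot as it stands.
- The arm moves only by the tool servo_tool, never from a script. Its argument "plan" is one flat list of numbers, 7 for each row, row after row: the turn, a rotation vector about the tool's x, y, z in degrees, then the shift along the tool's x, y, z in mm, then the gripper's target within -1 to 1 (shut at 1, half-way at 0, fully open at -1). A call has exactly 8 rows; each row shifts and turns the commanded pose from where the row before left it, along the tool's axes as they then stand; what a row does not reach is not made up. A row lasts 1/10 s, in which the tool goes at most 50 mm and 8.59 degrees, less where a joint would pass 70% of its speed; a pose out of reach is approached as far as the arm can. A call with a gripper value outside its range is refused whole. The fingers move at their own pace and stop on an object; the grip force is fixed at half the most. Time passes only in rows, so rows that do not move let the fingers close, or fill a call up. It gives the time, the measured TCP pose, the force and the opening at its end, in the units of the state.
- manip.sense(): the state, without advancing time (a new reading comes with each control period).
- manip.get_image(name): name is "scene" or "top"; returns a dict with "pixels" (384x512x3 uint8, red, green, blue), "mtx" (3x3 intrinsics, pixels), "rvec" (rotation vector, rad) and "tvec" (3), from world to camera coordinates, as OpenCV has them. Camera axes: x right, y down, z forward; pixel columns grow to the right and rows downward; lengths in m; the calibration is good to about 2 mm. A picture is of the moment at which its call begins. There is no depth.
- manip.finish_job(): hands the job in, once; it reports no verdict.
The state is a dict: "clock": time; "joint_pos": joint angles; "joint_velocities": joint speeds; "tau": joint torques, N m; "tcp_pos": TCP position; "tool_rot": TCP orientation; "contact_force": force on the tool from outside, world axes, zero at the start; "torque": the same for the moment, N m; "grip_width": finger opening in m.
Only numpy, scipy, OpenCV 4.12 (cv2) and the standard library are available. Lean on these libraries where they do the work, as an engineer would, in place of code of your own. Each camera call takes 0.05 s, during which the arm holds its last target.

## Working session

There is one attempt and no reset: what is moved stays moved. The work goes in short steps, Python scripts to look and compute and a tool call to move; the robot and the scene stay as the last step left them, time stands still between calls to the robot, and variables do not carry over. Pictures are saved under pics/ and viewed, and the job is handed in when it is done.

Besides the shell and the picture viewer there is one more tool, called after "Call:" by a JSON object that holds its "name" and its "arguments", one argument or row to a line. servo_tool: Moves the arm, as the interface text tells. Its arguments: {"type":"object","properties":{"plan":{"type":"array"}},"required":["plan"]}

```bash
ls; mkdir -p pics
cat > h.py <<'E'
import numpy as np, cv2
from cell import manip
from scipy.spatial.transform import Rotation as R
def shot(cam,fn):
    im=manip.get_image(cam); cv2.imwrite(fn,cv2.cvtColor(im['pixels'],cv2.COLOR_RGB2BGR)); 
    np.savez(fn+'.npz',**{k:np.array(im[k]) for k in im}); return im
def load(fn): return np.load(fn+'.npz')
def back(im,uv,z):
    Rm=cv2.Rodrigues(np.array(im['rvec'],float))[0]; t=np.array(im['tvec'],float).ravel()
    c=-Rm.T@t; d=Rm.T@np.linalg.inv(im['mtx'])@np.array([uv[0],uv[1],1.])
    return c+d*(z-c[2])/d[2]
def proj(im,P):
    return cv2.projectPoints(np.array(P,float).reshape(-1,1,3),np.array(im['rvec'],float),np.array(im['tvec'],float),np.array(im['mtx'],float),None)[0].reshape(-1,2)
E
python3 - <<'E'
from h import *
for c in('scene','top'): shot(c,f'pics/{c}0.png')
s=manip.sense()
for k in s: print(k,np.round(s[k],4))
E
```

```text
pics
clock 0.1
joint_pos [-1.3828  0.5765  0.0248  1.4378 -0.015   1.129  -0.0565]
joint_velocities [ 0.0021 -0.0019 -0.     -0.0026 -0.0003  0.0014 -0.0006]
tau [ 7.20000e-03 -7.67299e+01  2.25790e+00 -2.86607e+01  1.58000e-02
  8.40000e-03 -0.00000e+00]
tcp_pos [0.1811 0.6499 0.2555]
tool_rot [ 0.5627 -0.428   0.5635  0.4273]
contact_force [-0.0125  0.6697 -0.6949]
torque [-0.0388  0.055   0.0134]
grip_width 0.0852
```

View pics/scene0.png

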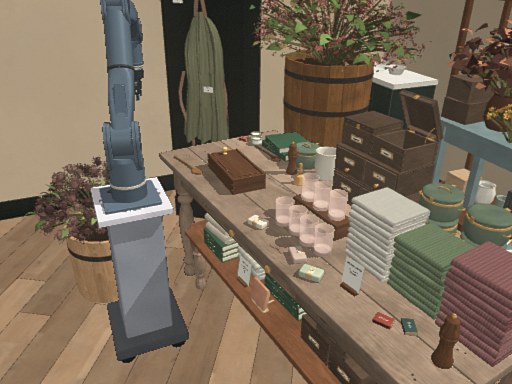

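View pics/top0.png

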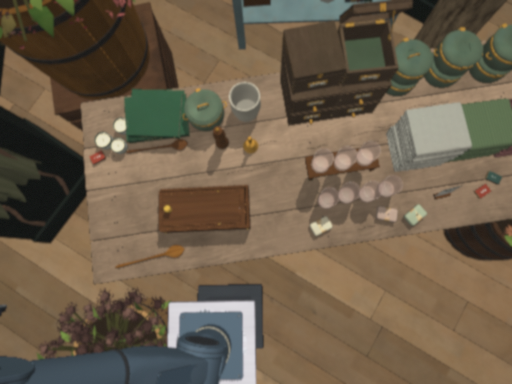

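Run:
```python
from h import *
im=cv2.imread('pics/top0.png'); c=im[170:250,140:265]; cv2.imwrite('pics/c0.png',cv2.resize(c,None,fx=6,fy=6,interpolation=cv2.INTER_CUBIC))
im=cv2.imread('pics/scene0.png'); c=im[130:210,160:285]; cv2.imwrite('pics/c1.png',cv2.resize(c,None,fx=6,fy=6,interpolation=cv2.INTER_CUBIC))
```

```text
(no output)
```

View pics/c0.png

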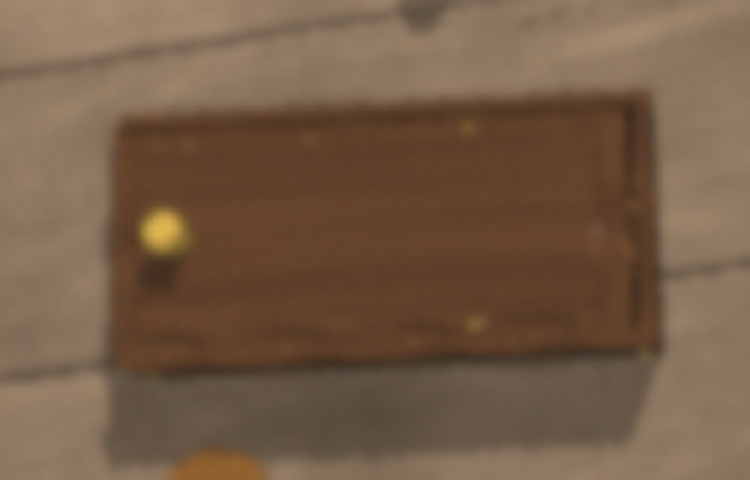

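View pics/c1.png

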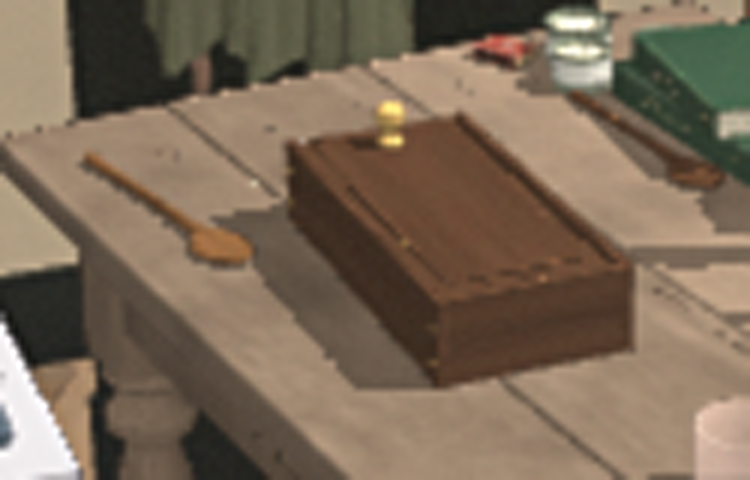

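Run:
```python
from h import *
from scipy.optimize import least_squares
T=load('pics/top0.png'); S=load('pics/scene0.png')
f=lambda a,o:(np.array(a)+.5)/6-.5+np.array(o)
tp=f([(122,120),(650,95),(658,350),(115,370),(163,230)],(140,170))
sp=f([(440,302),(632,265),(437,385),(633,347),(290,143),(462,115),(391,112)],(160,130))
h=.072
tb=[(.08,.165,h),(.08,-.165,h),(-.08,-.165,h),(-.08,.165,h),(0,.125,.0915)]
sb=[(-.08,-.165,h),(.08,-.165,h),(-.08,-.165,0),(.08,-.165,0),(-.08,.165,h),(.08,.165,h),(0,.125,.0915)]
def W(p,b):
    b=np.array(b); c,s=np.cos(p[2]),np.sin(p[2]); return np.c_[p[0]+c*b[:,0]-s*b[:,1],p[1]+s*b[:,0]+c*b[:,1],b[:,2]]
res=lambda p:np.r_[(proj(T,W(p,tb))-tp).ravel(),(proj(S,W(p,sb))-sp).ravel()]
r=least_squares(res,[.6,0.1,0],loss='soft_l1'); print(r.x, np.degrees(r.x[2])); print(np.round(r.fun.reshape(-1,2),2))
p=r.x; print('knob',W(p,[(0,.125,.0915)]),'opened',W(p,[(0,.335,.0915)]))
print('bp top only',[np.round(back(T,q,z),4) for q,z in zip(tp,[h]*4+[.0915])])
s=manip.sense(); q=s['tool_rot']; print(R.from_quat([q[1],q[2],q[3],q[0]]).as_matrix().round(3))
```

```text
[0.49330572 0.01671599 0.02189937] 1.2547414113716753
[[-0.79 -1.36]
 [-0.39 -1.12]
 [-0.16 -0.57]
 [ 0.07 -0.03]
 [ 1.65  0.38]
 [-1.12  0.32]
 [ 0.17  0.21]
 [-0.42  1.16]
 [-0.33  0.87]
 [-1.22 -0.44]
 [ 0.18 -0.56]
 [ 0.01  1.49]]
knob [[0.49056852 0.14168602 0.0915    ]] opened [[0.48597002 0.35163566 0.0915    ]]
bp top only [array([0.5644, 0.1803, 0.072 ]), array([ 0.5726, -0.1479,  0.072 ]), array([ 0.4149, -0.1505,  0.072 ]), array([0.4096, 0.1802, 0.072 ]), array([0.4921, 0.1478, 0.0915])]
[[-0.    -0.963  0.268]
 [-0.001  0.268  0.963]
 [-1.    -0.    -0.001]]
```

Call:
{"name": "servo_tool", "arguments": {
  "plan": [0, 0, 0, 0, -36, -33.5, -1, 0, 0, 0, 0, -36, -33.5, -1, 0, 0, 0, 0, -36, -33.5, -1, 0, 0, 0, 0, -36, -33.5, -1, 0, 0, 0, 0, -36, -33.5, -1, 0, 0, 0, 0, -36, -33.5, -1, 0, 0, 0, 0, -36, -33.5, -1, 0, 0, 0, 0, -36, -33.5, -1]
}}

```text
clock: 0.9
tcp_pos: [0.3873, 0.3129, 0.2562]
tool_rot: [0.563, -0.428, 0.563, 0.428]
contact_force: [-0.3, 0.3, 0.6]
grip_width: 0.0855
```

```bash
cat > go.py <<'E'
# usage: go.py x y z [yawdeg of tool z dir] -> remaining shift in tool axes
import sys
from h import *
s=manip.sense(); q=s['tool_rot']; M=R.from_quat([q[1],q[2],q[3],q[0]]).as_matrix()
print(round(s['clock'],2),'tcp',np.round(s['tcp_pos'],4),'F',np.round(s['contact_force'],1),'T',np.round(s['torque'],2),'w',round(s['grip_width'],4)); print(M.round(3).tolist())
a=[float(v) for v in sys.argv[1:]]
if len(a)>=3: print('shift',np.round(1000*M.T@(np.array(a[:3])-s['tcp_pos']),1))
if len(a)>=4: # yaw of tool z, lean deg about box x: tool x = down rotated
    y=np.radians(a[3]); zt=np.array([np.cos(y),np.sin(y),0]); 
    l=np.radians(a[4]) if len(a)>4 else 0
    hd=np.cross([0,0,1.],zt) # horizontal perpendicular
    xt=-np.cos(l)*np.array([0,0,1.])+np.sin(l)*hd
    M2=np.c_[xt,np.cross(zt,xt),zt]; print('rotvec deg',np.degrees(R.from_matrix(M.T@M2).as_rotvec()).round(2))
E
python3 go.py .491 .146 .16 91.25
```

```text
0.9 tcp [0.3873 0.3129 0.2562] F [-0.3  0.3  0.6] T [ 0.05 -0.07 -0.01] w 0.0855
[[-0.0, -0.963, 0.268], [-0.0, 0.268, 0.963], [-1.0, 0.0, -0.0]]
shift [  96.2 -144.7 -132.9]
rotvec deg [-1.681e+01 -1.000e-02 -1.000e-02]
```

Call:
{"name": "servo_tool", "arguments": {
  "plan": [0, 0, 0, 5, -35, -32, -1, 0, 0, 0, 10, -35, -32, -1, 0, 0, 0, 15, -32, -30, -1, 0, 0, 0, 15, -25, -23, -1, 0, 0, 0, 20, -17.5, -16, -1, -5.6, 0, 0, 15, 0, 0, -1, -5.6, 0, 0, 15, 0, 0, -1, -5.6, 0, 0, 0, 0, 0, -1]
}}

```text
clock: 1.7
tcp_pos: [0.4891, 0.1472, 0.1593]
tool_rot: [0.493, -0.506, 0.495, 0.507]
contact_force: [-0.2, -0.2, 0.1]
grip_width: 0.0854
```

```bash
python3 go.py .491 .146 .101 91.25
python3 - <<'E'
from h import *
shot('top','pics/t1.png');shot('scene','pics/s1.png')
a=cv2.imread('pics/t1.png')[170:250,120:220];b=cv2.imread('pics/s1.png')[110:190,180:280]
cv2.imwrite('pics/d1.png',cv2.resize(np.hstack([a,b]),None,fx=4,fy=4,interpolation=cv2.INTER_CUBIC))
E
```

```text
1.7 tcp [0.4891 0.1472 0.1593] F [-0.2 -0.2  0.1] T [0.01 0.04 0.01] w 0.0854
[[-0.004, -1.0, -0.025], [-0.001, -0.025, 1.0], [-1.0, 0.004, -0.001]]
shift [58.3 -2.1 -1.2]
rotvec deg [ 0.18 -0.07 -0.2 ]
```

View pics/d1.png

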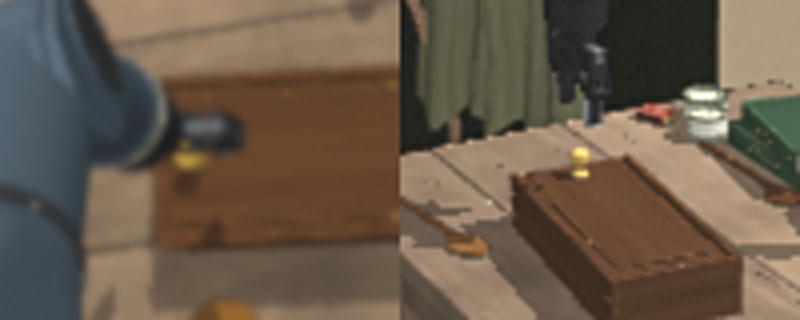

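Run:
```python
from h import *
T=load('pics/t1.png');S=load('pics/s1.png')
for P in [(.489,.147,.135),(.489,.147,.0915),(.489,.147+.05,.14),(.489,.147-.05,.14)]:
    print(((proj(T,[P])[0]-(120,170)+.5)*4).round(), ((proj(S,[P])[0]-(180,110)+.5)*4+(400,0)).round())
print(-cv2.Rodrigues(T['rvec'])[0].T@T['tvec'].ravel())
```

```text
[177. 150.] [578. 126.]
[190. 157.] [578. 160.]
[118. 151.] [564. 109.]
[232. 148.] [592. 137.]
[ 0.29985639 -0.21065018  1.42393918]
```

Call:
{"name": "servo_tool", "arguments": {
  "plan": [0, 0, 0, 15, -1, -0.5, -1, 0, 0, 0, 20, -1, -0.5, -1, 0, 0, 0, 15, 0, 0, -1, 0, 0, 0, 8.5, 0, 0, -1, 0, 0, 0, 0, 0, 0, 1, 0, 0, 0, 0, 0, 0, 1, 0, 0, 0, 0, 0, 0, 1, 0, 0, 0, 0, 0, 0, 1]
}}

```text
clock: 2.6
tcp_pos: [0.4926, 0.147, 0.1035]
tool_rot: [-0.495, 0.505, -0.494, -0.505]
contact_force: [0.2, -0.4, -0.4]
grip_width: 0.0278
```

```bash
python3 go.py .486 .356 .101 91.25
```

```text
2.6 tcp [0.4926 0.147  0.1035] F [ 0.2 -0.4 -0.4] T [-0.03 -0.01 -0.04] w 0.0278
[[0.001, -1.0, -0.021], [0.0, -0.021, 1.0], [-1.0, -0.001, 0.0]]
shift [  2.6   2.2 209.1]
rotvec deg [-0.04  0.02  0.07]
```

Call:
{"name": "servo_tool", "arguments": {
  "plan": [0, 0, 0, 0, 0, 0, 1, 0, 0, 0, 0, 0, 0, 1, 0, 0, 0, 0, 0, 4, 1, 0, 0, 0, 0, 0, 8, 1, 0, 0, 0, 0, 0, 12, 1, 0, 0, 0, 0, 0, 16, 1, 0, 0, 0, 0, 0, 16, 1, 0, 0, 0, 0, 0, 16, 1]
}}

```text
clock: 3.4
tcp_pos: [0.4907, 0.2189, 0.1037]
tool_rot: [-0.495, 0.505, -0.495, -0.505]
contact_force: [-2.1, -2.9, 8.0]
grip_width: 0.0218
```

```bash
python3 go.py .486 .356 .1035 91.25
```

```text
3.4 tcp [0.4907 0.2189 0.1037] F [-2.1 -2.9  8. ] T [-0.46  0.38  0.05] w 0.0218
[[0.0, -1.0, -0.021], [-0.0, -0.021, 1.0], [-1.0, -0.0, -0.0]]
shift [  0.2   1.9 137.2]
rotvec deg [-0.07 -0.01  0.03]
```

Call:
{"name": "servo_tool", "arguments": {
  "plan": [0, 0, 0, 0, 0, 16, 1, 0, 0, 0, 0, 0, 18, 1, 0, 0, 0, 0, 0, 18, 1, 0, 0, 0, 0, 0, 18, 1, 0, 0, 0, 0, 0, 16, 1, 0, 0, 0, 0, 0, 12, 1, 0, 0, 0, 0, 0, 8, 1, 0, 0, 0, 0, 0, 6, 1]
}}

```text
clock: 4.2
tcp_pos: [0.4877, 0.3314, 0.1037]
tool_rot: [0.494, -0.505, 0.495, 0.506]
contact_force: [-4.8, -2.6, 8.9]
grip_width: 0.0217
```

```bash
python3 go.py .486 .356 .1035 91.25
```

```text
4.2 tcp [0.4877 0.3314 0.1037] F [-4.8 -2.6  8.9] T [-0.41  0.87  0.04] w 0.0217
[[-0.0, -1.0, -0.022], [0.0, -0.022, 1.0], [-1.0, 0.0, 0.0]]
shift [ 0.2  1.1 24.7]
rotvec deg [ 0.    0.01 -0.03]
```

Call:
{"name": "servo_tool", "arguments": {
  "plan": [0, 0, 0, 0, 0.5, 4, 1, 0, 0, 0, 0, 0.5, 4, 1, 0, 0, 0, 0, 0, 3, 1, 0, 0, 0, 0, 0, 2, 1, 0, 0, 0, 0, 0, 2, 1, 0, 0, 0, 0, 0, 2, 1, 0, 0, 0, 0, 0, 2, 1, 0, 0, 0, 0, 0, 2, 1]
}}

```text
clock: 5.0
tcp_pos: [0.4871, 0.3516, 0.1038]
tool_rot: [-0.495, 0.505, -0.494, -0.505]
contact_force: [-1.2, -2.2, 7.2]
grip_width: 0.0215
```

```bash
python3 go.py .486 .356 .1035 91.25
```

```text
5.0 tcp [0.4871 0.3516 0.1038] F [-1.2 -2.2  7.2] T [-0.37  0.29  0.03] w 0.0215
[[0.001, -1.0, -0.021], [0.0, -0.021, 1.0], [-1.0, -0.001, 0.0]]
shift [0.3 1.  4.4]
rotvec deg [-0.05  0.01  0.04]
```

Call:
{"name": "servo_tool", "arguments": {
  "plan": [0, 0, 0, 0, 0, 1.5, 1, 0, 0, 0, 0, 0, 1.5, 1, 0, 0, 0, 0, 0, 1.5, 1, 0, 0, 0, 0, 0, 1, 1, 0, 0, 0, 0, 0, 1, 1, 0, 0, 0, 0, 0, 0, 1, 0, 0, 0, 0, 0, 0, 1, 0, 0, 0, 0, 0, 0, 1]
}}

```text
clock: 5.8
tcp_pos: [0.4871, 0.3523, 0.1036]
tool_rot: [-0.493, 0.506, -0.498, -0.503]
contact_force: [-2.7, -17.9, 15.9]
grip_width: 0.0215
```

```bash
python3 go.py .486 .356 .1035 91.25
```

```text
5.8 tcp [0.4871 0.3523 0.1036] F [ -2.7 -17.9  15.9] T [-3.72  0.56  0.12] w 0.0215
[[-0.001, -1.0, -0.017], [-0.007, -0.017, 1.0], [-1.0, 0.002, -0.007]]
shift [0.  1.  3.7]
rotvec deg [-0.26 -0.42 -0.09]
```

Call:
{"name": "servo_tool", "arguments": {
  "plan": [0, 0, 0, 0, 0, -3, 1, 0, 0, 0, 0, 0, -2, 1, 0, 0, 0, 0, 0, 0, -1, 0, 0, 0, 0, 0, 0, -1, 0, 0, 0, 0, 0, 0, -1, 0, 0, 0, 0, 0, 0, -1, 0, 0, 0, -8, 0, 0, -1, 0, 0, 0, -30, 0, 0, -1]
}}

```text
clock: 6.6
tcp_pos: [0.4853, 0.3525, 0.1391]
tool_rot: [0.493, -0.505, 0.496, 0.506]
contact_force: [0.2, -0.3, 0.5]
grip_width: 0.0851
```

Call:
{"name": "servo_tool", "arguments": {
  "plan": [0, 0, 0, -35, 0, -10, -1, 0, 0, 0, -30, 0, -25, -1, 0, 0, 0, -10, 0, -45, -1, 0, 0, 0, -5, 0, -45, -1, 0, 0, 0, 0, 0, -45, -1, 0, 0, 0, 0, 0, -45, -1, 0, 0, 0, 0, 0, 0, -1, 0, 0, 0, 0, 0, 0, -1]
}}

```text
clock: 7.4
tcp_pos: [0.4917, 0.1375, 0.2215]
tool_rot: [-0.496, 0.505, -0.495, -0.505]
contact_force: [-0.6, 0.2, 0.6]
grip_width: 0.0854
```

```bash
python3 go.py
python3 - <<'E'
from h import *
shot('top','pics/t2.png');shot('scene','pics/s2.png')
a=cv2.imread('pics/t2.png')[170:250,110:260];b=cv2.imread('pics/s2.png')[120:200,150:300]
cv2.imwrite('pics/d2.png',cv2.resize(np.vstack([a,b]),None,fx=5,fy=3.7*1,interpolation=cv2.INTER_CUBIC))
cv2.imwrite('pics/d2a.png',cv2.resize(a,None,fx=5,fy=5,interpolation=cv2.INTER_CUBIC))
cv2.imwrite('pics/d2b.png',cv2.resize(b,None,fx=5,fy=5,interpolation=cv2.INTER_CUBIC))
E
```

```text
7.4 tcp [0.4917 0.1375 0.2215] F [-0.6  0.2  0.6] T [ 0.03  0.04 -0.02] w 0.0854
[[0.001, -1.0, -0.019], [0.0, -0.019, 1.0], [-1.0, -0.001, 0.0]]
```

View pics/d2a.png

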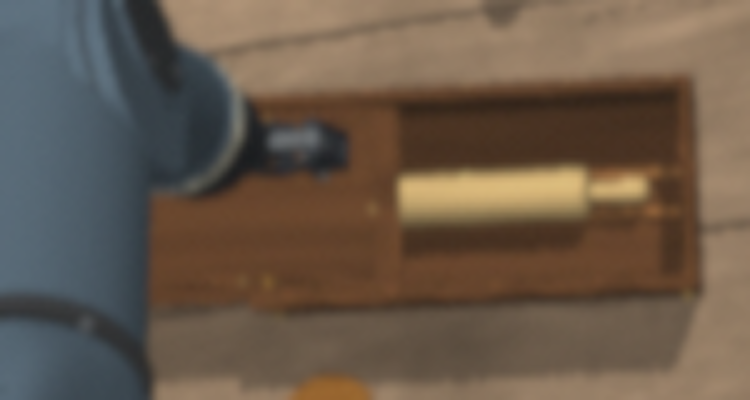

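View pics/d2b.png

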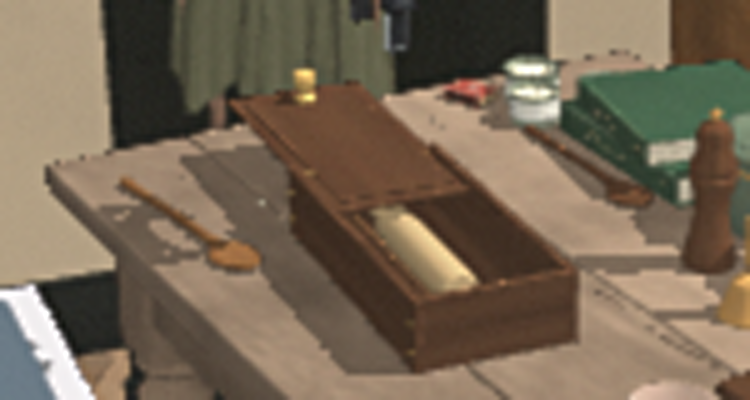

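Run:
```python
from h import *
T=load('pics/t2.png')
f=lambda a:(np.array(a)+.5)/5-.5+np.array((110,170))
c=np.array([.4938,.017]);t=.0219
Rb=np.array([[np.cos(t),np.sin(t)],[-np.sin(t),np.cos(t)]])
for n,q,z in [('endb',(649,189),.0287),('should',(587,193),.0287),('shoulder top',(587,193),.04),('lidside',(400,201),.0287),('wall in -y topcorner',(686,80),.072),('bl',(697,293),.072),('lid edge',(399,100),.0655),('lid edge2',(393,290),.0655)]:
    P=back(T,f(q),z); print(n,P.round(4),'box',(Rb@(P[:2]-c)).round(4))
```

```text
endb [ 0.4971 -0.1124  0.0287] box [ 0.0004 -0.1294]
should [ 0.495  -0.0652  0.0287] box [-0.0006 -0.0822]
shoulder top [ 0.4935 -0.0664  0.04  ] box [-0.0022 -0.0834]
lidside [0.492  0.0772 0.0287] box [-0.0004  0.0602]
wall in -y topcorner [ 0.572  -0.1437  0.072 ] box [ 0.0747 -0.1624]
bl [ 0.4138 -0.1496  0.072 ] box [-0.0836 -0.1648]
lid edge [0.5631 0.0714 0.0655] box [0.0705 0.0529]
lid edge2 [0.4212 0.0738 0.0655] box [-0.0713  0.0584]
```

```bash
cat > plan.py <<'E'
import numpy as np, heapq, sys
def seg(p,q,n): return np.linspace(p,q,n)
def rect(a0,a1,b0,b1,st=5):
    n=max(2,int((a1-a0)/st)+1); m=max(2,int((b1-b0)/st)+1)
    return np.vstack([seg((a0,b0),(a1,b0),n),seg((a0,b1),(a1,b1),n),seg((a0,b0),(a0,b1),m),seg((a1,b0),(a1,b1),m)])
barrel=rect(-85,85,-19,19); hand=np.vstack([rect(-130,-85,-9,9),rect(85,130,-9,9)])
def grip(s,phi,g=5):
    # in pin frame (axial y, normal z); tool leaning: tool 'up' dir u = (sin phi? ) phi>0 leans toward -y(b)
    G=np.vstack([rect(-11,11,-14-g+0,54+0,5),rect(-43,43,54,200,6)])  # z measured up from grasp pt
    G[:,1]=G[:,1]
    c,sn=np.cos(phi),np.sin(phi)
    P=np.c_[c*G[:,0]-sn*G[:,1], sn*G[:,0]+c*G[:,1]]
    return P+np.array([s,0])+g*np.array([-sn,c])
BX=lambda fl:[(-400,400,-100,fl),(55,400,61.5,69),(-165,-155,0,72),(155,165,0,60),(322,348,69,103)]
def sd(P,boxes):
    d=1e9
    for y0,y1,z0,z1 in boxes:
        dy=np.maximum(y0-P[...,0],P[...,0]-y1); dz=np.maximum(z0-P[...,1],P[...,1]-z1)
        o=np.hypot(np.maximum(dy,0),np.maximum(dz,0))+np.minimum(np.maximum(dy,dz),0)
        d=np.minimum(d,o.min(-1))
    return d
def place(P,y,z,th): # th>0 raises b (-y) end
    c,s=np.cos(th),np.sin(th)
    return np.stack([y+c*P[:,0]+s*P[:,1], z-s*P[:,0]+c*P[:,1]],-1)
def clr(y,z,th,G=None):
    d=min(sd(place(barrel,y,z,th),BX(9.7)),sd(place(hand,y,z,th),BX(10)))
    dg=sd(place(G,y,z,th),BX(8)) if G is not None else 99
    return d,dg
def search(G,wG=6):
    Y=np.arange(-130,21,4.);Z=np.arange(28.7,240,4.);TH=np.radians(np.arange(0,49,2.))
    cache={}
    def C(k):
        if k not in cache:
            d,dg=clr(Y[k[0]],Z[k[1]],TH[k[2]],G); cache[k]=min(d,dg-wG+4)
        return cache[k]
    st=(int(np.argmin(abs(Y-2))),0,0)
    pq=[(0,st)];D={st:0};pr={}
    while pq:
        c,k=heapq.heappop(pq)
        if c>D[k]: continue
        if Z[k[1]]>200: 
            path=[k]
            while k in pr: k=pr[k]; path.append(k)
            return [(Y[a],Z[b],np.degrees(TH[t]),cache.get((a,b,t),0)) for a,b,t in path[::-1]],c
        for da in(-1,0,1):
            for db in(-1,0,1):
                for dt in(-1,0,1):
                    n=(k[0]+da,k[1]+db,k[2]+dt)
                    if n==k or not(0<=n[0]<len(Y) and 0<=n[1]<len(Z) and 0<=n[2]<len(TH)): continue
                    d=C(n)
                    if d<1: continue
                    nc=c+(abs(da)+abs(db)+abs(dt))*(1+(12/d)**3)
                    if nc<D.get(n,1e18): D[n]=nc;pr[n]=k;heapq.heappush(pq,(nc,n))
    return None,1e18
if __name__=='__main__':
    for s in(-65,-50,-35,-20):
        for phi in(0,8,15,22):
            G=grip(s,np.radians(phi)); p,c=search(G)
            print(s,phi,c if c>1e17 else (round(c), round(min(q[3] for q in p[3:]),1), max(q[2] for q in p)))
E
time python3 plan.py
python3 - <<'E'
from cell import manip
print([round(x,3) for x in manip.sense()['joint_pos']])
E
```

```text
-65 0 (377, np.float64(4.0), np.float64(20.0))
-65 8 (377, np.float64(4.0), np.float64(20.0))
-65 15 (377, np.float64(4.0), np.float64(20.0))
-65 22 (377, np.float64(4.0), np.float64(20.0))
-50 0 (377, np.float64(4.0), np.float64(20.0))
-50 8 (377, np.float64(4.0), np.float64(20.0))
-50 15 (377, np.float64(4.0), np.float64(20.0))
-50 22 (377, np.float64(4.0), np.float64(20.0))
-35 0 (377, np.float64(4.0), np.float64(20.0))
-35 8 (377, np.float64(4.0), np.float64(20.0))
-35 15 (377, np.float64(4.0), np.float64(20.0))
-35 22 (377, np.float64(4.0), np.float64(20.0))
-20 0 (377, np.float64(4.0), np.float64(20.0))
-20 8 (377, np.float64(4.0), np.float64(20.0))
-20 15 (377, np.float64(4.0), np.float64(20.0))
-20 22 (377, np.float64(4.0), np.float64(20.0))
[np.float64(-0.433), np.float64(0.373), np.float64(0.09), np.float64(1.917), np.float64(-0.044), np.float64(0.853), np.float64(1.273)]
real	2m30.301s
user	2m28.580s
sys	0m0.075s
```

```bash
python3 - <<'E'
from plan import *
G=grip(-25,0); p,c=search(G)
for q in p:
    if 1:
        a=clr(q[0],q[1],np.radians(q[2]),G); print(q[:3],round(float(a[0]),1),round(float(a[1]),1), end=' | ')
E
python3 go.py .4942 -0.007 .15 1.25;python3 go.py .4942 -0.007 .15 181.25
```

```text
(np.float64(2.0), np.float64(28.7), np.float64(0.0)) 0.0 6.7 | (np.float64(2.0), np.float64(32.7), np.float64(0.0)) 4.0 10.7 | (np.float64(-2.0), np.float64(36.7), np.float64(0.0)) 5.8 14.7 | (np.float64(-2.0), np.float64(36.7), np.float64(2.0)) 5.0 15.2 | (np.float64(-6.0), np.float64(40.70000000000001), np.float64(4.0)) 6.0 19.7 | (np.float64(-10.0), np.float64(40.70000000000001), np.float64(4.0)) 6.1 19.7 | (np.float64(-14.0), np.float64(40.70000000000001), np.float64(4.0)) 6.1 19.7 | (np.float64(-18.0), np.float64(40.70000000000001), np.float64(4.0)) 6.1 19.7 | (np.float64(-18.0), np.float64(44.70000000000002), np.float64(6.000000000000001)) 5.4 24.2 | (np.float64(-18.0), np.float64(44.70000000000002), np.float64(8.0)) 4.4 24.8 | (np.float64(-18.0), np.float64(48.70000000000002), np.float64(10.0)) 5.5 29.3 | (np.float64(-18.0), np.float64(52.70000000000002), np.float64(12.000000000000002)) 4.8 33.9 | (np.float64(-22.0), np.float64(52.70000000000002), np.float64(12.000000000000002)) 4.0 33.9 | (np.float64(-26.0), np.float64(56.700000000000024), np.float64(14.0)) 5.7 38.5 | (np.flo
[... 3320 characters left out ...]
6 117.9 | (np.float64(-90.0), np.float64(192.70000000000013), np.float64(20.0)) 75.4 121.7 | (np.float64(-90.0), np.float64(196.70000000000013), np.float64(20.0)) 79.1 125.4 | (np.float64(-90.0), np.float64(200.70000000000013), np.float64(20.0)) 82.9 129.2 | 7.5 tcp [0.4915 0.1396 0.2211] F [ 0.3  0.3 -0.7] T [ 0.04  0.02 -0.03] w 0.0858
[[0.0, -1.0, -0.023], [0.001, -0.023, 1.0], [-1.0, -0.0, 0.001]]
shift [  71.     0.6 -146.7]
rotvec deg [ 9.005e+01  6.000e-02 -2.000e-02]
7.5 tcp [0.4915 0.1396 0.2211] F [ 0.3  0.3 -0.7] T [ 0.04  0.02 -0.03] w 0.0858
[[0.0, -1.0, -0.023], [0.001, -0.023, 1.0], [-1.0, -0.0, 0.001]]
shift [  71.     0.6 -146.7]
rotvec deg [-8.995e+01  2.000e-02  6.000e-02]
```

```bash
cat > plan2.py <<'E'
from plan import *
import plan
Y=np.arange(-99,2,2.);Z=np.arange(28.7,112,2.);TH=np.radians(np.arange(0,31,1.))
A=np.full((len(Y),len(Z),len(TH)),-1.)
for t,th in enumerate(TH):
    b=place(barrel,0,0,th);h=place(hand,0,0,th)
    off=np.stack(np.meshgrid(Y,Z,indexing='ij'),-1)[:,:,None,:]
    A[:,:,t]=np.minimum(sd(off+b,BX(9.7)),sd(off+h,BX(10)))
st=(int(np.argmin(abs(Y-1))),0,0)
pq=[(0,st)];D={st:0};pr={}
while pq:
    c,k=heapq.heappop(pq)
    if c>D[k]: continue
    if Z[k[1]]>109: break
    for da in(-1,0,1):
        for db in(-1,0,1):
            for dt in(-1,0,1):
                n=(k[0]+da,k[1]+db,k[2]+dt)
                if n==k or not all(0<=n[i]<A.shape[i] for i in range(3)): continue
                d=A[n]
                if d<.5: continue
                nc=c+(abs(da)+abs(db)+abs(dt))*(.3+(10/d)**4)
                if nc<D.get(n,1e18): D[n]=nc;pr[n]=k;heapq.heappush(pq,(nc,n))
path=[k]
while k in pr: k=pr[k]; path.append(k)
for a,b,t in path[::-1]: print(f'({Y[a]:.0f},{Z[b]:.1f},{np.degrees(TH[t]):.0f}: {A[a,b,t]:.1f})',end=' ')
E
time python3 plan2.py
```

```text
(1,28.7,0: 0.0) (1,30.7,0: 2.0) (1,32.7,0: 4.0) (1,34.7,0: 6.0) (-1,36.7,1: 6.5) (-3,36.7,1: 6.5) (-5,36.7,1: 6.5) (-7,36.7,1: 6.5) (-9,36.7,1: 6.5) (-11,36.7,1: 6.5) (-13,36.7,1: 6.5) (-15,36.7,1: 6.5) (-17,36.7,1: 6.5) (-17,38.7,2: 6.4) (-17,38.7,3: 5.6) (-17,40.7,4: 6.1) (-17,42.7,5: 6.0) (-19,44.7,6: 5.7) (-19,44.7,7: 5.8) (-19,46.7,8: 6.0) (-19,48.7,9: 5.3) (-19,48.7,10: 5.5) (-19,50.7,11: 5.8) (-19,52.7,12: 5.0) (-21,54.7,13: 5.2) (-23,54.7,13: 4.6) (-25,56.7,14: 5.2) (-27,56.7,14: 5.7) (-29,56.7,14: 6.0) (-31,58.7,15: 6.4) (-33,58.7,15: 6.4) (-35,58.7,15: 6.4) (-37,58.7,15: 6.4) (-39,60.7,15: 8.3) (-41,62.7,15: 9.3) (-43,62.7,15: 10.4) (-45,64.7,15: 12.4) (-47,64.7,15: 12.0) (-49,66.7,15: 13.0) (-51,66.7,15: 12.9) (-53,68.7,16: 13.9) (-55,70.7,17: 14.1) (-55,72.7,18: 14.0) (-57,72.7,18: 14.0) (-59,74.7,18: 13.9) (-61,76.7,19: 14.4) (-63,76.7,19: 15.1) (-65,78.7,20: 15.8) (-67,78.7,20: 15.8) (-69,78.7,20: 15.8) (-71,78.7,20: 15.8) (-73,80.7,20: 16.8) (-75,82.7,21: 17.7) (-77,82.7,21: 17.7) (-79,82.7,21: 17.7) (-81,84.7,21: 18.8) (-83,84.7,21: 18.8) (-85,86.7,21: 19.8) (-87,88.7,21: 20.6) (-89,90.7,21: 21.4) (-89,92.7,21: 20.6) (-89,94.7,21: 20.0) (-89,96.7,21: 19.6) (-89,98.7,21: 19.4) (-89,100.7,21: 19.4) (-89,102.7,21: 19.4) (-89,104.7,21: 19.4) (-89,106.7,21: 19.4) (-89,108.7,21: 19.5) (-89,110.7,21: 19.7) 
real	0m4.347s
user	0m3.938s
sys	0m0.517s
```

Call:
{"name": "servo_tool", "arguments": {
  "plan": [8, 0, 0, 0, 0, -10, -1, 8, 0, 0, 0, 0, 0, -1, 8, 0, 0, 0, 0, 0, -1, 8, 0, 0, 0, 0, 0, -1, 8, 0, 0, 0, 0, 0, -1, 8, 0, 0, 0, 0, 0, -1, 8, 0, 0, 0, 0, 0, -1, 8, 0, 0, 0, 0, 0, -1]
}}

```text
clock: 8.3
tcp_pos: [0.4915, 0.1303, 0.2207]
tool_rot: [0.687, -0.165, 0.687, 0.166]
contact_force: [-0.2, 0.3, 0.1]
grip_width: 0.0855
```

```bash
python3 go.py .4942 -0.007 .15 1.25
```

```text
8.3 tcp [0.4915 0.1303 0.2207] F [-0.2  0.3  0.1] T [ 0.03  0.01 -0.02] w 0.0855
[[-0.0, -0.455, 0.89], [0.0, 0.89, 0.455], [-1.0, 0.0, 0.0]]
shift [  70.7 -123.6  -60.1]
rotvec deg [ 2.583e+01 -0.000e+00 -2.000e-02]
```

Call:
{"name": "servo_tool", "arguments": {
  "plan": [6.5, 0, 0, 0, 0, 0, -1, 6.5, 0, 0, 0, 0, 0, -1, 6.4, 0, 0, 0, 0, 0, -1, 6.4, 0, 0, 0, 0, 0, -1, 0, 0, 0, 5, -30, 0, -1, 0, 0, 0, 15, -45, 0, -1, 0, 0, 0, 25, -40, 0, -1, 0, 0, 0, 20, -20, 0, -1]
}}

```text
clock: 9.1
tcp_pos: [0.4951, -0.0082, 0.1551]
tool_rot: [0.707, -0.009, 0.707, 0.009]
contact_force: [1.0, 0.8, -0.9]
grip_width: 0.0856
```

```bash
python3 go.py .4942 -0.007 .041 1.25
python3 - <<'E'
from h import *
shot('top','pics/t3.png');shot('scene','pics/s3.png')
a=cv2.imread('pics/t3.png')[170:250,150:260];b=cv2.imread('pics/s3.png')[120:200,190:300]
cv2.imwrite('pics/d3.png',cv2.resize(np.hstack([a,b]),None,fx=3.6,fy=3.6,interpolation=cv2.INTER_CUBIC))
E
```

```text
9.1 tcp [ 0.4951 -0.0082  0.1551] F [ 1.   0.8 -0.9] T [ 0.02 -0.02 -0.  ] w 0.0856
[[0.001, -0.025, 1.0], [-0.001, 1.0, 0.025], [-1.0, -0.001, 0.001]]
shift [114.1   1.3  -0.9]
rotvec deg [0.18 0.03 0.05]
```

View pics/d3.png

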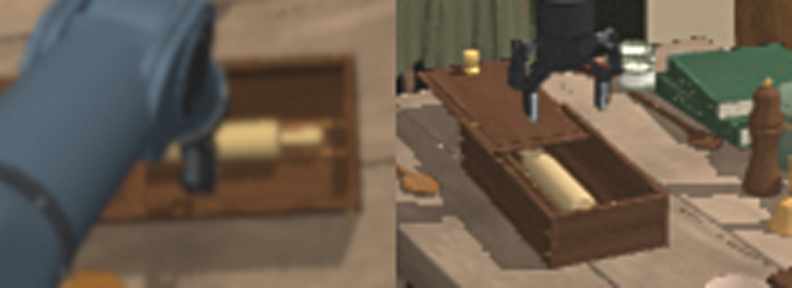

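Run:
```python
from h import *
S=load('pics/s3.png')
im=cv2.resize(cv2.imread('pics/s3.png')[140:190,215:280],None,fx=12,fy=12,interpolation=cv2.INTER_CUBIC)
c=np.array([.4938,.018]);t=.0219
for dx,col in((-.019,(0,0,255)),(0,(0,255,0)),(.019,(255,0,0))):
  for l in(-.085,-.05,-.02,.01,.04):
    P=[c[0]+dx-np.sin(t)*l,c[1]+l,.0287 if dx else .0477]
    q=(proj(S,[P])[0]-(215,140)+.5)*12; cv2.circle(im,tuple(int(v) for v in q),4,col,-1)
for l in np.linspace(-.085,.05,40):
  pass
an=np.linspace(0,2*np.pi,40)
for a in an:
    P=[c[0]+.019*np.cos(a)+np.sin(t)*.085,c[1]-.085,.0287+.019*np.sin(a)]; q=(proj(S,[P])[0]-(215,140)+.5)*12; cv2.circle(im,tuple(int(v) for v in q),2,(255,0,255),-1)
cv2.imwrite('pics/d4.png',im)
```

```text
(no output)
```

View pics/d4.png

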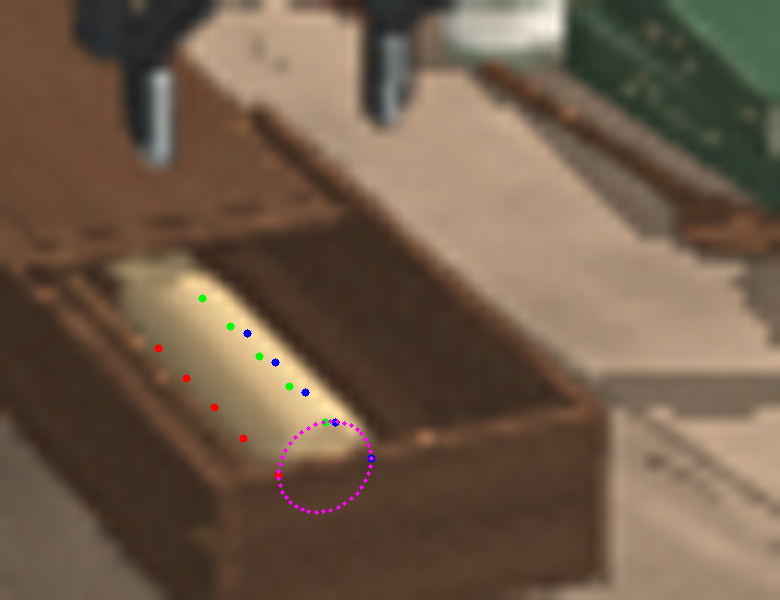

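Run:
```python
from h import *
S=load('pics/s3.png');T=load('pics/t3.png')
t=np.radians(1.4);c=np.array([.4951,-.0082])
for dx in(-.0427,.0427):
  for dy in (-.011,.011):
    for z in(.1301,.1431):
      P=[c[0]+dx*np.cos(t)-dy*np.sin(t),c[1]+dy+dx*np.sin(t),z]
      print(dx,dy,z,((proj(S,[P])[0]-(215,140)+.5)*12).round())
```

```text
-0.0427 -0.011 0.1301 [173. 194.]
-0.0427 -0.011 0.1431 [172. 163.]
-0.0427 0.011 0.1301 [151. 173.]
-0.0427 0.011 0.1431 [151. 142.]
0.0427 -0.011 0.1301 [380. 160.]
0.0427 -0.011 0.1431 [380. 129.]
0.0427 0.011 0.1301 [357. 140.]
0.0427 0.011 0.1431 [357. 109.]
```

Call:
{"name": "servo_tool", "arguments": {
  "plan": [0, 0, 0, 20, 1, 0, -1, 0, 0, 0, 25, 0, 0, -1, 0, 0, 0, 25, 0, 0, -1, 0, 0, 0, 20, 0, 0, -1, 0, 0, 0, 14, 0, 0, -1, 0, 0, 0, 8, 0, 0, -1, 0, 0, 0, 0, 0, 0, -1, 0, 0, 0, 0, 0, 0, -1]
}}

```text
clock: 10.0
tcp_pos: [0.4954, -0.0047, 0.0443]
tool_rot: [0.707, -0.009, 0.707, 0.009]
contact_force: [-0.5, 0.2, -0.0]
grip_width: 0.0854
```

```bash
python3 go.py .495 -0.007 .041 1.25
```

```text
10.0 tcp [ 0.4954 -0.0047  0.0443] F [-0.5  0.2 -0. ] T [-0.02 -0.02  0.05] w 0.0854
[[0.001, -0.026, 1.0], [0.0, 1.0, 0.026], [-1.0, 0.0, 0.001]]
shift [ 3.3 -2.3 -0.5]
rotvec deg [ 0.25  0.03 -0.02]
```

Call:
{"name": "servo_tool", "arguments": {
  "plan": [0, 0, 0, 2, -1, 0, -1, 0, 0, 0, 0, 0, 0, -0.5, 0, 0, 0, 0, 0, 0, 0, 0, 0, 0, 0, 0, 0, 0.1, 0, 0, 0, 0, 0, 0, 0.2, 0, 0, 0, 0, 0, 0, 1, 0, 0, 0, 0, 0, 0, 1, 0, 0, 0, 0, 0, 0, 1]
}}

```text
clock: 10.8
tcp_pos: [0.4939, -0.0067, 0.0422]
tool_rot: [0.706, -0.009, 0.708, 0.009]
contact_force: [-4.7, -0.4, 10.7]
grip_width: 0.0363
```

```bash
python3 go.py .495 -0.007 .041 1.25
```

```text
10.8 tcp [ 0.4939 -0.0067  0.0422] F [-4.7 -0.4 10.7] T [-0.01  1.02  0.1 ] w 0.0363
[[-0.002, -0.025, 1.0], [0.0, 1.0, 0.025], [-1.0, 0.001, -0.002]]
shift [ 1.2 -0.4  1.1]
rotvec deg [ 0.16 -0.09 -0.03]
```

Call:
{"name": "servo_tool", "arguments": {
  "plan": [0, 0, 0, 0, 0, 0, -0.2, 0, 0, 0, 0, 0, 0, -0.2, 0, 0, 0, 2, 0, 0, -0.2, 0, 0, 0, 2, 0, 0, -0.2, 0, 0, 0, 0, 0, 0, 0.1, 0, 0, 0, 0, 0, 0, 1, 0, 0, 0, 0, 0, 0, 1, 0, 0, 0, 0, 0, 0, 1]
}}

```text
clock: 11.6
tcp_pos: [0.4938, -0.0066, 0.0377]
tool_rot: [0.706, -0.009, 0.708, 0.009]
contact_force: [-5.8, -0.8, 4.5]
grip_width: 0.0365
```

```bash
python3 go.py .495 -0.007 .041 1.25
```

```text
11.6 tcp [ 0.4938 -0.0066  0.0377] F [-5.8 -0.8  4.5] T [-0.04  1.13  0.06] w 0.0365
[[-0.002, -0.025, 1.0], [0.0, 1.0, 0.025], [-1.0, 0.0, -0.002]]
shift [-3.3 -0.4  1.1]
rotvec deg [ 0.17 -0.12 -0.01]
```

Call:
{"name": "servo_tool", "arguments": {
  "plan": [0, 0, 0, 0, 0, -0.5, 1, 0, 0, 0, 0, 0, -0.5, 1, 0, 0, 0, -1.5, 0, 0, 1, 0, 0, 0, -2, 0, 0, 1, 0, 0, 0, -2, 0, 0, 1, 0, 0, 0, -1.5, 0, 0, 1, 0, 0, 0, 0, 0, 0, 1, 0, 0, 0, 0, 0, 0, 1]
}}

```text
clock: 12.4
tcp_pos: [0.4941, -0.0066, 0.0448]
tool_rot: [0.707, -0.009, 0.707, 0.009]
contact_force: [0.3, 1.6, -3.5]
grip_width: 0.0367
```

```bash
python3 go.py .4942 -0.007 .041 1.25;  python3 - <<'E'
from h import *
shot('top','pics/t4.png');shot('scene','pics/s4.png')
a=cv2.imread('pics/t4.png')[180:240,180:255];b=cv2.imread('pics/s4.png')[140:200,205:280]
cv2.imwrite('pics/d5.png',cv2.resize(np.hstack([a,b]),None,fx=5.3,fy=5.3,interpolation=cv2.INTER_CUBIC))
E
```

```text
12.4 tcp [ 0.4941 -0.0066  0.0448] F [ 0.3  1.6 -3.5] T [-0.09  0.02  0.04] w 0.0367
[[0.0, -0.025, 1.0], [-0.0, 1.0, 0.025], [-1.0, -0.0, 0.0]]
shift [ 3.8 -0.4  0.1]
rotvec deg [0.18 0.01 0.  ]
```

View pics/d5.png

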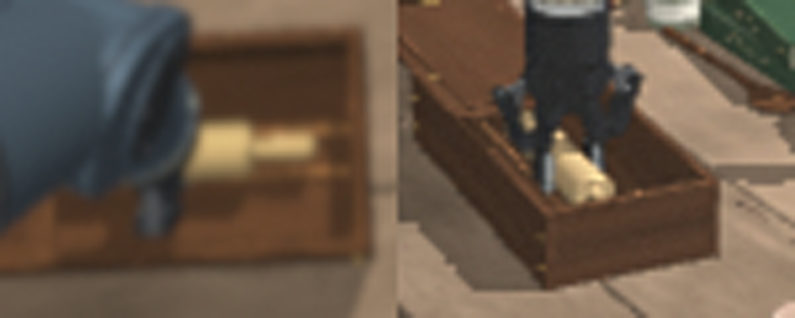

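Run:
```python
from h import *
T=load('pics/t4.png')
f=lambda a:(np.array(a)+.5)/5.3-.5+np.array((180,180))
c=np.array([.4938,.017]);t=.0219
Rb=np.array([[np.cos(t),np.sin(t)],[-np.sin(t),np.cos(t)]])
for n,q,z in [('endb',(316,144),.0357),('should',(252,148),.0357),('cr',(362,30),.072),('cr2',(370,258),.072)]:
    P=back(T,f(q),z); print(n,P.round(4),'box',(Rb@(P[:2]-c)).round(4))
print('tcp box',Rb@(np.array([.4941,-.0066])-c))
```

```text
endb [ 0.4985 -0.1122  0.0357] box [ 0.0019 -0.1293]
should [ 0.4966 -0.0665  0.0357] box [ 0.001  -0.0835]
cr [ 0.5732 -0.1478  0.072 ] box [ 0.0758 -0.1665]
cr2 [ 0.4136 -0.1511  0.072 ] box [-0.0839 -0.1663]
tcp box [-0.00021687 -0.02360091]
```

```bash
cat > rows.py <<'E'
from plan import *
from h import *
W=[(1,35.8,0),(-17,36.7,1),(-17,40.7,4),(-18.5,45.2,7),(-19,50.7,11),(-21.5,54.7,13),(-29,57,14.5),(-37,58.9,15),(-45,64.7,15),(-55,70.7,17),(-65,78.7,20),(-89,91,21),(-89,130,21)]
N=[6,3,3,4,3,3,3,3,3,3,4,5]
pts=[W[0]]
for a,b,n in zip(W,W[1:],N):
    for i in range(1,n+1): pts.append(tuple(np.array(a)+(np.array(b)-np.array(a))*i/n))
def tcp(p,s=-24.6,g=9):
    t=np.radians(p[2]); c,sn=np.cos(t),np.sin(t); return np.array([p[0]+c*s+sn*g, p[1]-sn*s+c*g])
if __name__=='__main__':
    for i,(a,b) in enumerate(zip(pts,pts[1:])):
        d=tcp(b)-tcp(a); t=np.radians((a[2]+b[2])/2); c,s=np.cos(t),np.sin(t)
        if i%8==0: print()
        print(i,np.round(b,1),'clr',round(float(clr(b[0],b[1],np.radians(b[2]))[0]),1),'row rotz %.2f x %.1f y %.1f'%(-(b[2]-a[2]),-(d[0]*s+d[1]*c),d[0]*c-d[1]*s),'tcp(box y,z)',tcp(b).round(1))
E
cat > chk.py <<'E'
from h import *
from plan import clr
import sys
s=manip.sense(); q=s['tool_rot']; M=R.from_quat([q[1],q[2],q[3],q[0]]).as_matrix()
c=np.array([.4938,.017]);t=.0219
Rb=np.array([[np.cos(t),np.sin(t)],[-np.sin(t),np.cos(t)]])
b=Rb@(s['tcp_pos'][:2]-c)*1000; z=s['tcp_pos'][2]*1000
th=-np.degrees(np.arcsin(M[2,1])) ; T=np.radians(th) 
if M[2,1]<-1: pass
cc,sn=np.cos(-np.arcsin(M[2,1])),np.sin(-np.arcsin(M[2,1]))
yc=b[1]-(cc*-24.6+sn*9); zc=z-(24.6*sn+9*cc)
print('clock',round(s['clock'],2),'boxx %.1f tcp y %.1f z %.1f tilt %.2f | pin y %.1f z %.1f'%(b[0],b[1],z,th,yc,zc),'clr',clr(yc,zc,T)[0].round(1),'F',np.round(s['contact_force'],1),'T',np.round(s['torque'],2),'w',round(s['grip_width'],4),'yaw',np.degrees(np.arctan2(M[1,2],M[0,2])).round(2))
E
python3 rows.py; python3 chk.py
```

```text
0 [-2.  35.9  0.2] clr 6.7 row rotz -0.17 x -0.2 y -3.0 tcp(box y,z) [-26.6  45. ]
1 [-5.  36.1  0.3] clr 6.7 row rotz -0.17 x -0.2 y -3.0 tcp(box y,z) [-29.5  45.2]
2 [-8.  36.2  0.5] clr 6.8 row rotz -0.17 x -0.2 y -3.0 tcp(box y,z) [-32.5  45.5]
3 [-11.   36.4   0.7] clr 6.7 row rotz -0.17 x -0.2 y -3.0 tcp(box y,z) [-35.5  45.7]
4 [-14.   36.6   0.8] clr 6.6 row rotz -0.17 x -0.2 y -3.0 tcp(box y,z) [-38.5  45.9]
5 [-17.   36.7   1. ] clr 6.5 row rotz -0.17 x -0.2 y -3.0 tcp(box y,z) [-41.4  46.1]
6 [-17.  38.   2.] clr 6.4 row rotz -1.00 x -1.8 y 0.1 tcp(box y,z) [-41.3  47.9]
7 [-17.   39.4   3. ] clr 6.2 row rotz -1.00 x -1.8 y 0.1 tcp(box y,z) [-41.1  49.6]

8 [-17.   40.7   4. ] clr 6.1 row rotz -1.00 x -1.8 y 0.1 tcp(box y,z) [-40.9  51.4]
9 [-17.5  42.2   5. ] clr 6.2 row rotz -1.00 x -1.9 y -0.5 tcp(box y,z) [-41.2  53.3]
10 [-18.   43.7   6. ] clr 6.2 row rotz -1.00 x -1.9 y -0.5 tcp(box y,z) [-41.5  55.2]
11 [-18.5  45.2   7. ] clr 6.2 row rotz -1.00 x -1.9 y -0.5 tcp(box y,z) [-41.8  57.1]
12 [-18.6  46.6   8. ] clr 6.1 row rotz -1.00 x -1.8 y -0.1 tcp(box y,z) [-41.7 
[... 2080 characters left out ...]
 tcp(box y,z) [-102.8  105.1]
37 [-89.  91.  21.] clr 21.3 row rotz -0.25 x -0.8 y -6.7 tcp(box y,z) [-108.7  108.2]
38 [-89.   98.8  21. ] clr 19.4 row rotz -0.00 x -7.3 y -2.8 tcp(box y,z) [-108.7  116. ]
39 [-89.  106.6  21. ] clr 19.4 row rotz -0.00 x -7.3 y -2.8 tcp(box y,z) [-108.7  123.8]

40 [-89.  114.4  21. ] clr 20.7 row rotz -0.00 x -7.3 y -2.8 tcp(box y,z) [-108.7  131.6]
41 [-89.  122.2  21. ] clr 23.5 row rotz -0.00 x -7.3 y -2.8 tcp(box y,z) [-108.7  139.4]
42 [-89. 130.  21.] clr 26.4 row rotz -0.00 x -7.3 y -2.8 tcp(box y,z) [-108.7  147.2]
clock 12.5 boxx -0.4 tcp y -23.6 z 44.8 tilt 0.00 | pin y 1.0 z 35.8 clr 6.7 F [-0.2  0.7 -3.6] T [-0.03  0.06  0.02] w 0.0364 yaw 1.43
```

Call:
{"name": "servo_tool", "arguments": {
  "plan": [0, 0, 0, 0, -2, 0, 1, 0, 0, -0.2, -0.2, -3, 0, 1, 0, 0, -0.2, -0.2, -3, 0, 1, 0, 0, -0.2, -0.2, -3, 0, 1, 0, 0, -0.2, -0.2, -3, 0, 1, 0, 0, -0.2, -0.2, -3, 0, 1, 0, 0, 0, 0, -1, 0, 1, 0, 0, 0, 0, 0, 0, 1]
}}

```text
clock: 13.3
tcp_pos: [0.4944, -0.0248, 0.0459]
tool_rot: [0.707, -0.015, 0.707, 0.003]
contact_force: [-0.5, 0.6, -2.2]
grip_width: 0.036
```

```bash
python3 chk.py
```

```text
clock 13.3 boxx -0.3 tcp y -41.8 z 45.9 tilt 1.00 | pin y -17.3 z 36.5 clr 6.3 F [-0.5  0.6 -2.2] T [-0.09 -0.02 -0.03] w 0.036 yaw 1.41
```

Right on plan, no contact. Now tilting.

Call:
{"name": "servo_tool", "arguments": {
  "plan": [0, 0, -1, -1.9, 0.1, 0, 1, 0, 0, -1, -1.8, 0.1, 0, 1, 0, 0, -1, -1.8, 0.1, 0, 1, 0, 0, -1, -1.9, -0.4, 0, 1, 0, 0, -1, -1.9, -0.5, 0, 1, 0, 0, -1, -1.9, -0.4, 0, 1, 0, 0, 0, 0, 0, 0, 1, 0, 0, 0, 0, 0, 0, 1]
}}

```text
clock: 14.1
tcp_pos: [0.4944, -0.0247, 0.0572]
tool_rot: [0.706, -0.052, 0.705, -0.034]
contact_force: [-0.1, 0.3, -2.6]
grip_width: 0.0363
```

```bash
python3 chk.py
```

```text
clock 14.1 boxx -0.3 tcp y -41.7 z 57.2 tilt 7.01 | pin y -18.4 z 45.3 clr 6.1 F [-0.1  0.3 -2.6] T [ 0.13  0.06 -0.04] w 0.0363 yaw 1.46
```

Call:
{"name": "servo_tool", "arguments": {
  "plan": [0, 0, -1, -1.8, -0.1, 0, 1, 0, 0, -1, -1.8, -0.2, 0, 1, 0, 0, -1, -1.8, -0.2, 0, 1, 0, 0, -1, -1.8, -0.2, 0, 1, 0, 0, -0.7, -1.4, -1, 0, 1, 0, 0, -0.6, -1.4, -1, 0, 1, 0, 0, -0.7, -1.4, -1, 0, 1, 0, 0, 0, 0, 0, 0, 1]
}}

```text
clock: 14.9
tcp_pos: [0.4945, -0.0264, 0.0692]
tool_rot: [0.703, -0.089, 0.701, -0.071]
contact_force: [-1.0, 0.9, -3.1]
grip_width: 0.0363
```

```bash
python3 chk.py
python3 - <<'E'
from h import *
shot('top','pics/t5.png');shot('scene','pics/s5.png')
a=cv2.imread('pics/t5.png')[180:240,180:255];b=cv2.imread('pics/s5.png')[130:190,205:280]
cv2.imwrite('pics/d6.png',cv2.resize(np.hstack([a,b]),None,fx=5.3,fy=5.3,interpolation=cv2.INTER_CUBIC))
E
```

```text
clock 14.9 boxx -0.3 tcp y -43.4 z 69.2 tilt 13.04 | pin y -21.5 z 54.9 clr 5.0 F [-1.   0.9 -3.1] T [0.3  0.03 0.  ] w 0.0363 yaw 1.46
```

View pics/d6.png

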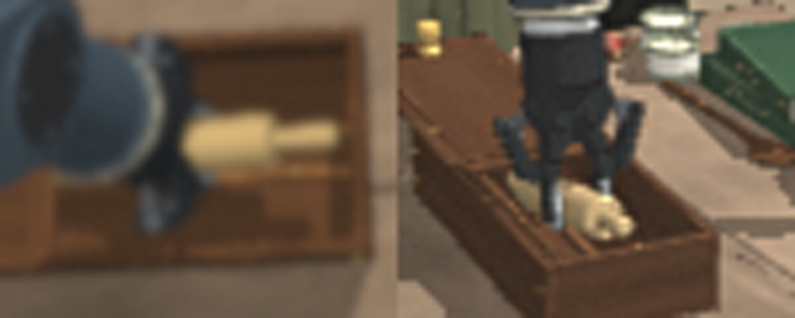

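Run:
```python
from h import *
T=load('pics/t5.png');S=load('pics/s5.png')
c=np.array([.4938,.017]);t=.0219
th=np.radians(13)
for L in(130,85):
  y,z=(-21.5-L*np.cos(th))/1e3,(54.9+L*np.sin(th))/1e3
  P=[c[0]-np.sin(t)*y,c[1]+y,z]
  print(y,z,((proj(T,[P])[0]-(180,180)+.5)*5.3).round(),((proj(S,[P])[0]-(205,130)+.5)*5.3+(397,0)).round())
```

```text
-0.14816810842208059 0.08414363706470245 [339. 136.] [624. 231.]
-0.104321455506745 0.07402083961922852 [277. 141.] [603. 221.]
```

Call:
{"name": "servo_tool", "arguments": {
  "plan": [0, 0, -0.5, -0.4, -2.5, 0, 1, 0, 0, -0.5, -0.3, -2.5, 0, 1, 0, 0, -0.5, -0.3, -2.5, 0, 1, 0, 0, -0.2, 0, -2.7, 0, 1, 0, 0, -0.2, 0, -2.7, 0, 1, 0, 0, -0.1, 0, -2.7, 0, 1, 0, 0, 0, -1.2, -3, 0, 1, 0, 0, 0, -1.2, -3, 0, 1]
}}

```text
clock: 15.8
tcp_pos: [0.4949, -0.047, 0.078]
tool_rot: [0.702, -0.101, 0.7, -0.084]
contact_force: [-0.0, -0.8, -2.6]
grip_width: 0.0364
```

```bash
python3 chk.py
```

```text
clock 15.8 boxx -0.3 tcp y -64.0 z 78.0 tilt 15.00 | pin y -42.6 z 62.9 clr 10.6 F [-0.  -0.8 -2.6] T [ 0.34  0.02 -0.01] w 0.0364 yaw 1.42
```

Call:
{"name": "servo_tool", "arguments": {
  "plan": [0, 0, 0, -1.2, -3, 0, 1, 0, 0, -0.7, -1.3, -3.6, 0, 1, 0, 0, -0.7, -1.3, -3.7, 0, 1, 0, 0, -0.6, -1.3, -3.7, 0, 1, 0, 0, -1, -2, -3.8, 0, 1, 0, 0, -1, -1.9, -3.9, 0, 1, 0, 0, -1, -1.8, -3.9, 0, 1, 0, 0, -0.2, -0.9, -5, 0, 1]
}}

```text
clock: 16.6
tcp_pos: [0.4957, -0.072, 0.098]
tool_rot: [0.697, -0.134, 0.695, -0.115]
contact_force: [-0.4, -0.3, -3.1]
grip_width: 0.0365
```

```bash
python3 chk.py
```

```text
clock 16.6 boxx -0.1 tcp y -89.0 z 98.0 tilt 20.27 | pin y -69.0 z 81.0 clr 15.8 F [-0.4 -0.3 -3.1] T [0.55 0.04 0.  ] w 0.0365 yaw 1.52
```

Call:
{"name": "servo_tool", "arguments": {
  "plan": [0, 0, -0.2, -0.9, -7, 0, 1, 0, 0, -0.2, -0.9, -7, 0, 1, 0, 0, -0.2, -0.9, -7, 0, 1, 0, 0, 0, -6, -3, 0, 1, 0, 0, 0, -7.5, -3, 0, 1, 0, 0, 0, -9, -3.5, 0, 1, 0, 0, 0, -9, -3.5, 0, 1, 0, 0, 0, -9, -3.5, 0, 1]
}}

```text
clock: 17.4
tcp_pos: [0.4962, -0.0921, 0.1526]
tool_rot: [0.697, -0.136, 0.694, -0.119]
contact_force: [0.1, 0.4, -3.0]
grip_width: 0.0362
```

```bash
python3 chk.py
```

```text
clock 17.4 boxx 0.0 tcp y -109.1 z 152.6 tilt 20.79 | pin y -89.3 z 135.4 clr 28.5 F [ 0.1  0.4 -3. ] T [ 0.53 -0.05 -0.  ] w 0.0362 yaw 1.44
```

Call:
{"name": "servo_tool", "arguments": {
  "plan": [0, 0, 0, -11, -4.2, 0, 1, 0, 0, 0, -14, -5.3, 0, 1, 0, 0, 0, -17, -6.4, 0, 1, 0, 0, 0, -17, -6.4, 0, 1, 0, 0, 0, -17, -6.4, 0, 1, 0, 0, 0, -17, -6.4, 0, 1, 0, 0, 0, -12, -4.5, 0, 1, 0, 0, 0, -6, -2.2, 0, 1]
}}

```text
clock: 18.2
tcp_pos: [0.4962, -0.092, 0.2717]
tool_rot: [0.698, -0.136, 0.693, -0.119]
contact_force: [0.6, -0.6, -2.5]
grip_width: 0.0362
```

Call:
{"name": "servo_tool", "arguments": {
  "plan": [0, 0, 2, 0, 0, 0, 1, 0, 0, 3, 0, 0, 0, 1, 0, 0, 3, 0, 0, 0, 1, 0, 0, 3, 0, 0, 0, 1, 0, 0, 3, 0, 0, 0, 1, 0, 0, 3, 0, 0, 0, 1, 0, 0, 2.5, 0, 0, 0, 1, 0, 0, 1.3, 0, 0, 0, 1]
}}

```text
clock: 19.0
tcp_pos: [0.4957, -0.0927, 0.2704]
tool_rot: [0.707, -0.008, 0.707, 0.009]
contact_force: [0.7, -0.4, -2.3]
grip_width: 0.0364
```

Call:
{"name": "servo_tool", "arguments": {
  "plan": [0, 0, 0, 0, 5, 0, 1, 0, 0, 0, 0, 12, 0, 1, 0, 0, 0, 0, 15, 0, 1, 0, 0, 0, 0, 15, 0, 1, 0, 0, 0, 0, 12, 0, 1, 0, 0, 0, 0, 6, 0, 1, 0, 0, 0, 0, 0, 0, 1, 0, 0, 0, 0, 0, 0, 1]
}}

```text
clock: 19.8
tcp_pos: [0.4945, -0.0271, 0.2703]
tool_rot: [0.707, -0.009, 0.707, 0.009]
contact_force: [-0.1, 0.2, -2.6]
grip_width: 0.0364
```

```bash
python3 chk.py
python3 - <<'E'
from h import *
shot('top','pics/t6.png');shot('scene','pics/s6.png')
a=cv2.imread('pics/t6.png')[130:290,80:290];b=cv2.imread('pics/s6.png')[80:240,140:350]
cv2.imwrite('pics/d7.png',cv2.resize(np.vstack([a,b]),None,fx=1.8,fy=1.8,interpolation=cv2.INTER_CUBIC))
cv2.imwrite('pics/d8.png',cv2.resize(b,None,fx=3.7,fy=3.7,interpolation=cv2.INTER_CUBIC))
E
```

```text
clock 19.8 boxx -0.3 tcp y -44.1 z 270.3 tilt 0.03 | pin y -19.5 z 261.2 clr 173.2 F [-0.1  0.2 -2.6] T [-0.11  0.01  0.01] w 0.0364 yaw 1.44
```

View pics/d7.png

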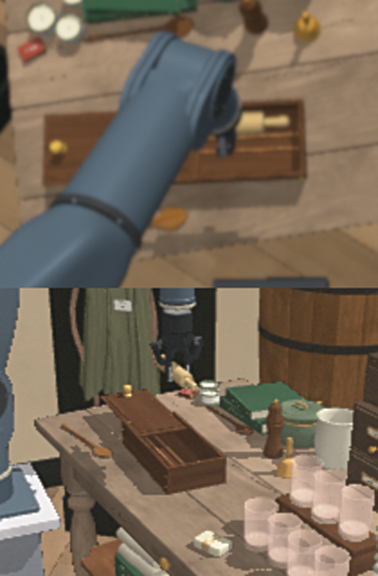

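View pics/d8.png

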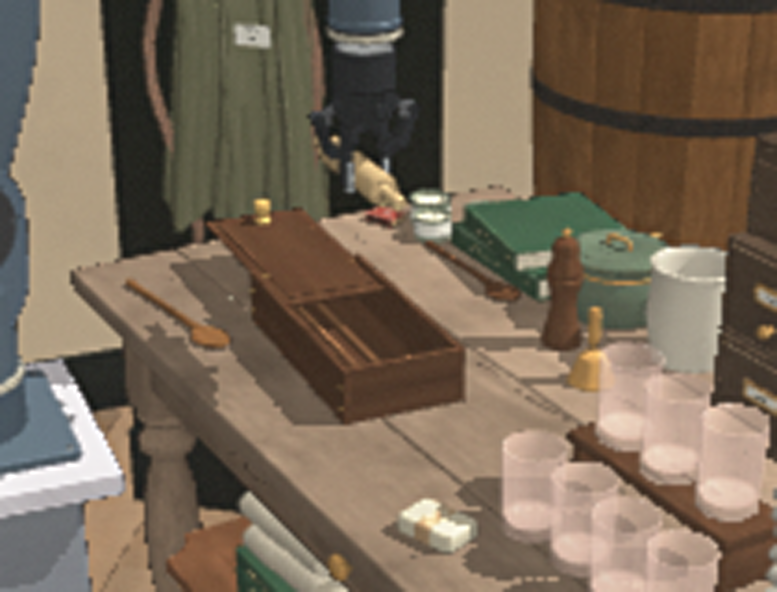

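Run:
```python
from h import *
T=load('pics/t6.png');S=load('pics/s6.png')
c=np.array([.4938,.017]);t=.0219
def P(y,z): return [c[0]-np.sin(t)*y,c[1]+y,z]
for n,p in (('b',P(-.1495,.2612)),('b if 3deg lower',P(-.1495,.2544)),('a',P(.1105,.2612)),('knob',P(.335,.0915))):
  print(n,proj(T,[p])[0].round(1),((proj(S,[p])[0]-(140,80)+.5)*3.7).round())
im=cv2.imread('pics/s6.png')[110:145,215:260];im2=cv2.imread('pics/t6.png')[180:215,205:250]
cv2.imwrite('pics/d9.png',cv2.resize(np.hstack([im,im2]),None,fx=8,fy=8,interpolation=cv2.INTER_CUBIC))
for n,p in (('b',P(-.1495,.2612)),('a',P(.1105,.2612))): print(n,((proj(S,[p])[0]-(215,110)+.5)*8).round(),((proj(T,[p])[0]-(205,180)+.5)*8+(360,0)).round())
s=manip.sense();print(np.abs(s['joint_velocities']).max())
```

```text
b [240.5 197.1] [400. 207.]
b if 3deg lower [240.6 197.5] [400. 212.]
a [159.  200.7] [317. 140.]
knob [110.9 210.7] [262. 208.]
b [264. 207.] [648. 141.]
a [86. 63.] [ -4. 170.]
0.005143274803229489
```

View pics/d9.png

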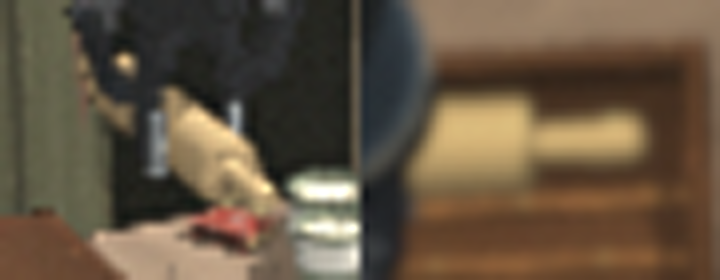

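Run:
```python
from cell import manip
print(manip.finish_job())
```

```text
the job is handed in; nothing more can be done
None
```

The lid is open against its stops and the pin is out of the box, held level in the gripper above it. I handed the job in at about 20 s of the allowed 51 s.

- **Lid:** I slid it by the knob until the force rose to about 18 N. The knob ended at y = 0.352 m, which matches full travel. The last picture still shows the knob there.
- **Drawing out the pin:** I gripped the barrel, tipped the pin up to about 21° and drew it out along a slanting path. Planned clearance was at least about 5 mm. The force readings after each step stayed near the pin's weight (about 3 N), so I saw no sign of it touching the box or lid.
- **Final state:** The gripper reads 0.03° of tilt, and both cameras put the free end within about half a pixel of a level pin. The pin's axis is 261 mm above the table, so its underside is about 17 cm above the box top. The arm is still.
- **Other goods:** The spoons, bell, mill, near soap and tumblers look unmoved in the last pictures. I compared them by eye only and did not look closely at the far-right soap.

Small disagreements:
- The first pictures put the knob about 6 mm further along than a shut lid would, so the lid may have been slightly ajar at the start.
- When I first closed on the pin, the gripper pressed sideways on it and its cradle with about 5 N. I eased that off before lifting.

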